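Ready the flour bin for refilling

TASK

The empty flour bin is about to be refilled. Lift the measuring dipper up and off its peg, stand it upright on the chopping board and let go of it; then raise the bin's hinged lid to half open, 45 degrees, and keep holding it there. The lid falls shut when let go, so finish while still holding it steady with the gripper, and do not knock the other things about.

Things in the scene. Friction and masses are not known exactly. Their poses are not given: they have to be found in the camera images.
- bin: Fixed white box 160 (x) x 180 (y) x 100 mm high, open on top under its lid, standing on the worktop. Origin: centre of its underside. x points from the front (the tab's side, towards the robot at yaw 0) to the back, z up. It stands either on the left or on the right of the board, the stand on the other side.
- lid (a joint): Angle of the bin's pale wooden lid in rad: 0 shut, grows as the front edge rises, 0.785 is 45 degrees, stop at 1.9. The lid is a flat slab 172 x 190 x 10 mm, 0.2 to 0.45 kg, hinged on the back rim with hardly any friction, so it falls shut when let go. A tab sticks out from its front edge.
- lid_tab (a point): Middle of the lid's tab: 26 mm wide (along bin y), 14 mm thick, 46 mm long, sticking out level from the middle of the lid's front edge, nothing below it. The point is 26 mm beyond that edge, mid thickness, 108 mm above the worktop when shut; it moves with the lid. Fingers can pinch the tab's two sides from above; it pivots between them as the lid rises.
- lid_hinge (a point): Fixed point on the lid's hinge axis, middle of the bin's back rim, 102 mm above the worktop. The axis runs along the bin's y. lid_tab is 200 mm in front of and 6 mm above it when the lid is shut. Wall cupboards overhang the worktop beyond x = 0.59 m, from 0.47 m up: keep wrist and arm clear of them, also in sweeps from side to side.
- stand: Fixed utensil stand: dark round foot 110 mm across and a steel post 14 mm thick, 192 mm high. Origin: centre of the foot's underside, under the post. One level peg, 7 mm thick, points from the post to the stand's -x (towards the robot at yaw 0), axis 180 mm above the worktop; its tip, 87 to 97 mm from the post's axis, turns up by 12 mm. The dipper hangs about 65 mm from the post's axis.
- peg_rest (a point): Fixed point on top of the stand's peg where the dipper's loop hangs, 65 mm in front of the post's axis, 183.5 mm above the worktop; axes as the stand's.
- dipper: Steel dipper, 150 g, hung on the peg: flat-bottomed cup 68 mm across, 52 mm high; a bent bar rises from the rim's +x side to an upright loop above the cup's centre. Loop: in the y-z plane, 40 mm wide outside, bar 6 mm thick, straight sides z = 111 to 146 mm, top 159 mm, opening 28 x 42 mm. Fingers can take its two straight sides from above, peg between them. Origin: centre of the underside.
- board: Fixed plain chopping board, 220 (its x) x 300 (its y) x 11 mm, lying between bin and stand with its long side pointing away from the robot. Origin: centre of its underside. Seen from above its y axis points roughly towards the robot; a garlic and a salt shaker stand on the far end, the near half is free.
- garlic: Garlic bulb, about 60 mm across, on the far end of the board; to be left alone.
- shaker: Salt shaker, 44 mm across and 90 mm high, on the far end of the board; to be left alone.
- spice: Spice jar, 40 mm across and 105 mm high, behind the board; to be left alone.
- half_tin: Low food tin, 75 mm across and 58 mm high, at the back, right of the middle; to be left alone.
Not all that is in view belongs to the job. What is shaped like the dipper but orange is not meant.

How it is judged:
By the outcome, as a careful person would: the job done as asked, in the order asked, and still so for the second after the job is handed in, while the arm keeps its last pose, push and grip.
It also fails if it takes over 58 s, if anything falls off the work surface, if the arm or the gripper's body presses on something with over 40 N, if the wrist force passes 120 N, or if a joint passes its speed limit or range.

ROBOT

A 6-joint arm with a two-finger parallel gripper is mounted at the origin on a cart in front of the work surface, level with it; the furniture and walls round the work are solid. World frame = base frame: x ahead of the robot, y to its left, z up, the work surface at z = 0. Lengths are in mm, angles in rad, forces in N, time in s.
With the tool pointing down it reaches from about 275 to 750 mm from the base axis. Payload 10.2 kg.
Tool frame: the origin (TCP) lies at the very end of the fingers, on their centre line; the grasp point (between the pads) lies 19 mm behind it; z points along the fingers, y is the line along which they close (so a half turn about z gives the same grasp; the last joint's range is limited). The gripper opens to 85 mm and grips with 20 to 120 N. Pads are 22 mm wide; open, the fingers measure 114 mm over their backs; the gripper's body (76 mm by 85 mm) begins 54 mm behind the grasp point. The pads swing forward as they close: fully open they stand 13 mm farther back than shut.
Start: joints at [0.899, 0.313, 1.498, -0, 1.331, -0.223], TCP at [227.802, 473.009, 231.294] pointing down, gripper open.
Joint ranges: [-2.94, 2.94], [-0.97, 2.17], [0.19, 2.56], [-1.23, 4.37], [0.02, 3.11], [-2.88, 2.88]. Speed limits (rad/s): [2.39, 2.39, 3.01, 3.14, 3.14, 3.14].

INTERFACE

Orientations are given as a unit quaternion [w, x, y, z].
In Python, from rig import * gives the robot as it stands. The module is installed in compiled form; this text tells all that it offers.
- The arm moves only by the shell command python3 -m crank 'ROWS' [FORCE]. ROWS is JSON, a list that holds one entry, the list of rows, each a list of 7 numbers: the shift along the tool's x, y, z in units of 25 mm (1.0 is 25 mm), then the turn, a rotation vector about the tool's x, y, z in units of 8 degrees (1.0 is 8 degrees), then the finger opening in mm, from 0 to 85.4. A call has exactly 8 rows; each row shifts and turns the commanded pose from where the row before left it, along the tool's axes as they then stand; what a row does not reach is not made up. A row lasts 1/10 s, in which the tool goes at most 50 mm and 8.59 degrees, less where a joint would pass 70% of its speed; a pose out of reach is approached as far as the arm can. A call is refused whole if a number of a shift passes 1 or a number of a turn 1, either way. A call with a gripper value outside its range is refused whole. The fingers move at their own pace and stop on an object; FORCE is the grip in N (left out, the last holds). Time passes only in rows, so rows that do not move let the fingers close, or fill a call up. It gives the time, the measured TCP pose, the force, the opening and the grip force at its end, in the units of the state.
- sense(): the state, without advancing time (a new reading comes with each control period).
- capture(name): name is "side" or "top" or "wrist"; returns the picture (480x640x3 uint8, blue, green, red); there is no depth.
- camera_model(name): a dict with "fx", "fy", "cx", "cy" (pixels), "world_from_camera" (4x4, takes a point from camera to world coordinates); the wrist camera has in their place "T_tool_cam" (4x4, takes a point from camera to tool coordinates, whose origin is the TCP and whose axes are the flange's). Camera axes: x right, y up, looking along -z (the intrinsics and any distortion apply to the point x, -y, -z); pixel columns grow to the right and rows downward; lengths in mm; the calibration is good to about 2 mm. A picture is of the moment at which its call begins: read the wrist's pose just before it. camera_model takes no time and is no camera call.
- finish_job(): hands the job in; it is judged then, once.
The state is a dict: "time_s": time; "joints": joint angles; "dq": joint speeds; "tau": joint torques, N m; "eef_pos": TCP position; "ee_rot": TCP orientation; "force": force on the tool from outside, world axes, zero at the start; "wrist_torque": the same for the moment, N m; "grip_width": opening from 0.0 (shut) to 1.0 (fully open); "grip_force": force on a finger pad.
Only numpy, scipy, OpenCV 4.12 (cv2) and the standard library are available. Lean on these libraries where they do the work, as an engineer would, in place of code of your own. Each camera call takes 0.05 s, during which the arm holds its last target. There are 200 camera calls.

## Working session

There is one attempt and no reset: what is moved stays moved. The work goes in short steps, Python scripts to look and compute and a shell command to move; the robot and the scene stay as the last step left them, time stands still between calls to the robot, and variables do not carry over. Pictures are saved under pics/ and viewed, at most 10 in all, crops included, and the job is handed in when it is done.

```bash
mkdir -p pics; python3 - <<'E'
from rig import *
import cv2,numpy as np
np.set_printoptions(precision=4,suppress=True)
s=sense();print(s)
for n in("top","side","wrist"):
    m=camera_model(n);print(n,m)
    cv2.imwrite(f"pics/{n}0.png",capture(n))
E
```

```text
{'time_s': 0.0, 'joints': array([ 0.8986,  0.3135,  1.4984, -0.    ,  1.331 , -0.2234]), 'dq': array([ 0.0001, -0.0003,  0.0009,  0.0006,  0.0008,  0.0013]), 'tau': array([  0.0006, -41.2263, -25.975 ,  -0.0001,   0.004 ,   0.    ]), 'eef_pos': array([227.6386, 472.8031, 230.7185]), 'ee_rot': array([-0.0003,  0.2225,  0.9749, -0.0006]), 'force': array([-0.1642, -0.5037,  0.9314]), 'wrist_torque': array([-0.0034,  0.0227,  0.0017]), 'grip_force': 0.0, 'grip_width': 1.001068193057054}
top {'fx': 470.2741731959337, 'fy': 470.2741731959337, 'cx': 321.0533830658164, 'cy': 248.01071530339524, 'world_from_camera': array([[   0.0274,    0.9926,   -0.1184,  408.6872],
       [  -0.9996,    0.0279,    0.0026,  -40.8313],
       [   0.0059,    0.1183,    0.993 , 1183.9646],
       [   0.    ,    0.    ,    0.    ,    1.    ]])}
side {'fx': 618.3519254623241, 'fy': 618.3519254623241, 'cx': 321.57042621915855, 'cy': 241.7183522319281, 'world_from_camera': array([[    0.9231,     0.1658,    -0.3471,    23.5417],
       [   -0.3845,     0.3737,    -0.8441, -1292.5458],
       [   -0.0103,     0.9126,     0.4087,   743.7364],
       [    0.    ,     0.    ,     0.    ,     1.    ]])}
wrist {'fx': 396.2025808836466, 'fy': 396.2025808836466, 'cx': 327.74070751731705, 'cy': 235.39692092605924, 'T_tool_cam': array([[   0.0004,    0.9554,    0.2954,   74.9359],
       [   1.    ,   -0.0007,    0.0012,   -0.4484],
       [   0.0013,    0.2954,   -0.9554, -143.7725],
       [   0.    ,    0.    ,    0.    ,    1.    ]])}
```

View pics/top0.png

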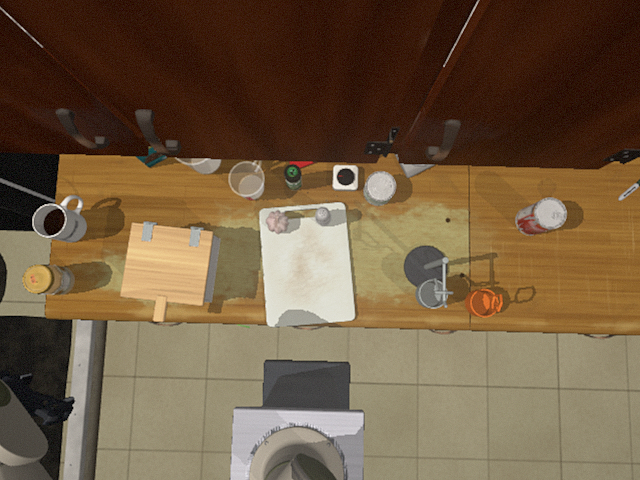

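View pics/side0.png

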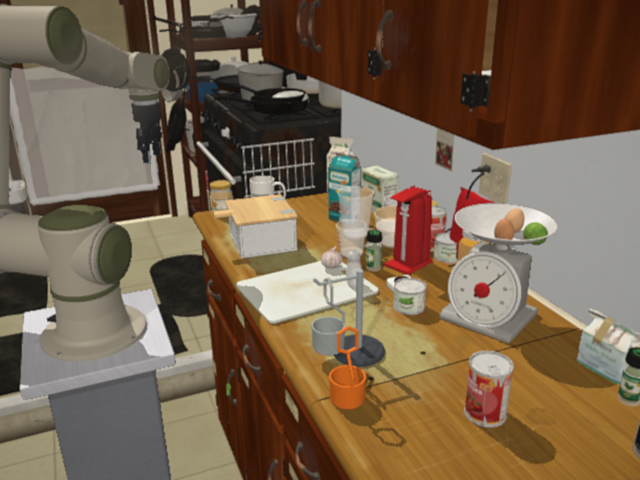

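The top view shows the bin at left (~170,265, tab 160,310), the board in the middle and the stand at right (foot 425,265, peg/loop 443,283). The orange dipper is next to it (484,303). I'll enlarge these.

```bash
python3 - <<'E'
import cv2,numpy as np
t=cv2.imread('pics/top0.png');s=cv2.imread('pics/side0.png')
f=lambda a,x,y,w,h,k:cv2.resize(a[y:y+h,x:x+w],None,fx=k,fy=k,interpolation=cv2.INTER_CUBIC)
a=f(t,400,240,80,60,5);b=f(s,305,260,80,120,5);c=f(t,110,210,120,120,400/120)
b=f(s,300,260,80,120,5)
cv2.imwrite('pics/c1.png',np.hstack([np.vstack([a,f(t,115,215,107,80,3.7383)[:300,:400]]),b]))
E
```

```text
Traceback (most recent call last):
ValueError: all the input array dimensions except for the concatenation axis must match exactly, but along dimension 0, the array at index 0 has size 599 and the array at index 1 has size 600
```

```bash
python3 - <<'E'
import cv2,numpy as np
t=cv2.imread('pics/top0.png');s=cv2.imread('pics/side0.png')
f=lambda a,x,y,w,h,k:cv2.resize(a[y:y+h,x:x+w],None,fx=k,fy=k,interpolation=cv2.INTER_CUBIC)
a=f(t,400,240,80,60,5);b=f(s,305,260,80,120,5);c=cv2.resize(t[215:335,110:240],(400,300),interpolation=cv2.INTER_CUBIC)
cv2.imwrite('pics/c1.png',np.hstack([np.vstack([a,c]),b]))
E
```

```text
(no output)
```

View pics/c1.png

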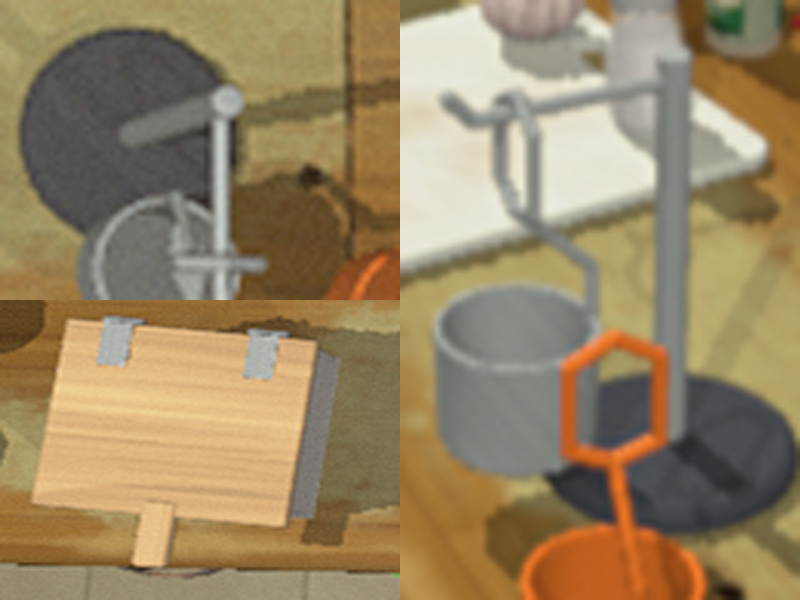

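```bash
cat >h.py <<'E'
from rig import *
import cv2,numpy as np
from scipy.spatial.transform import Rotation as R
np.set_printoptions(precision=2,suppress=True)
def pose(s=None):
    s=s or sense();T=np.eye(4);T[:3,:3]=R.from_quat(s['ee_rot'],scalar_first=True).as_matrix();T[:3,3]=s['eef_pos'];return T
def cam(n,T=None):
    m=camera_model(n);return m,(m['world_from_camera'] if n!='wrist' else (pose() if T is None else T)@m['T_tool_cam'])
def ray(n,u,v,T=None):
    m,W=cam(n,T);d=W[:3,:3]@[(u-m['cx'])/m['fx'],-(v-m['cy'])/m['fy'],-1];return W[:3,3],d/np.linalg.norm(d)
def atz(n,u,v,z,T=None):
    o,d=ray(n,u,v,T);return o+d*(z-o[2])/d[2]
def proj(n,p,T=None):
    m,W=cam(n,T);q=np.linalg.inv(W)@np.r_[p,1];return m['cx']-m['fx']*q[0]/q[2],m['cy']+m['fy']*q[1]/q[2]
def tri(*rays):
    A=sum(np.eye(3)-np.outer(d,d) for o,d in rays);b=sum((np.eye(3)-np.outer(d,d))@o for o,d in rays);return np.linalg.solve(A,b)
E
python3 - <<'E'
from h import *
print('post',atz('top',445.4,260,192),tri(ray('top',445.4,260),ray('side',360,271)))
print('foot',atz('top',426,267,5))
print('loop',atz('top',444.2,292.8,178),'ends',atz('top',435.6,292.4,178),atz('top',452.6,293.2,178))
print('loopside tri',tri(ray('top',444.2,292.8),ray('side',327.8,286)))
print('peg tip side',tri(ray('top',444,300),ray('side',315,280)))
for u,v in((132.1,223),(212.7,231),(203.6,305.4),(120.7,295)):print('lid',atz('top',u,v,112))
print('tabend',atz('top',159.4,321.8,115),'tabroot',atz('top',162,296,115))
for u,v in((260,208),(346,203),(355,320),(266,325)):print('board',atz('top',u,v,11))
for k,(u,v) in dict(garlic=(277,222),shaker=(323,213)).items():print(k,atz('top',u,v,40))
for u,v in((484,303),(524,293)):print('orange',atz('top',u,v,52))
E
```

```text
post [ 508.75 -307.81  192.  ] [ 509.36 -308.76  188.99]
foot [ 508.55 -309.21    5.  ]
loop [ 439.8  -308.74  178.  ] ends [ 440.14 -290.38  178.  ] [ 439.44 -326.68  178.  ]
loopside tri [ 439.75 -310.43  171.29]
peg tip side [ 420.05 -304.45  186.41]
lid [582.28 393.24 112.  ]
lid [568.9  206.79 112.  ]
lid [398.49 218.04 112.  ]
lid [416.7  406.62 112.  ]
tabend [359.35 314.18 115.  ] tabroot [416.99 312.24 115.  ]
board [646.3  113.62  11.  ]
board [ 665.47 -104.16   11.  ]
board [ 372.02 -132.58   11.  ]
board [353.88  86.34  11.  ]
garlic [606.55  66.45  40.  ]
shaker [632.31 -46.28  40.  ]
orange [ 421.98 -437.67   52.  ]
orange [ 448.5  -534.27   52.  ]
```

```bash

python3 -m crank '[[[0,0,0,0,0,-0.8,85],[0,0,0,0,0,-0.8,85],[0,0,0,0,0,-0.8,85],[0,0,0,0,0,-0.8,85],[-0.3,-1,0,0,0,0,85],[-0.3,-1,0,0,0,0,85],[-0.3,-1,0,0,0,0,85],[-0.3,-1,0,0,0,0,85]]]' 40
python3 -m crank '[[[-0.3,-1,0,0,0,0,85],[-0.3,-1,0,0,0,0,85],[-0.3,-1,0,0,0,0,85],[-0.3,-1,0,0,0,0,85],[-0.3,-1,0,0,0,0,85],[-0.3,-1,0,0,0,0,85],[-0.3,-1,0,0,0,0,85],[-0.3,-1,0,0,0,0,85]]]'
python3 -m crank '[[[-0.3,-1,0,0,0,0,85],[-0.3,-1,0,0,0,0,85],[-0.3,-1,0,0,0,0,85],[-0.3,-1,0,0,0,0,85],[-0.3,-1,0,0,0,0,85],[-0.3,-1,0,0,0,0,85],[-0.3,-1,0,0,0,0,85],[-0.3,-1,0,0,0,0,85]]]'
```

```text
time_s: 0.95
eef_pos: [257.6, 371.9, 231.1]
ee_rot: [-0.0, 0.001, 1.0, -0.0]
force: [0.6, -0.1, 0.1]
grip_width: 0.996
grip_force: 0.0
time_s: 1.75
eef_pos: [317.2, 171.8, 231.3]
ee_rot: [-0.0, 0.001, 1.0, 0.0]
force: [0.3, 0.1, 0.1]
grip_width: 0.996
grip_force: 0.0
time_s: 2.55
eef_pos: [376.9, -28.4, 231.2]
ee_rot: [-0.0, 0.001, 1.0, 0.0]
force: [0.2, 0.2, -0.7]
grip_width: 0.994
grip_force: 0.0
```

```bash

python3 -m crank '[[[-0.2,-1,0,0,0,0,85],[-0.2,-1,0,0,0,0,85],[-0.2,-1,0,0,0,0,85],[-0.2,-1,0,0,0,0,85],[-0.2,-1,0,0,0,0,85],[-0.2,-1,0,0,0,0,85],[-0.2,-1,0,0,0,0,85],[-0.2,-1,0,0,0,0,85]]]' 40
python3 -m crank '[[[-0.2,-1,0,0,0,0,85],[-0.2,-1,0,0,0,0,85],[-0.2,-1,0,0,0,0,85],[-0.2,-0.2,0,0,0,0,85],[-0.2,0,0,0,0,0,85],[0,0,0,0,0,0,85],[0,0,0,0,0,0,85],[0,0,0,0,0,0,85]]]'
python3 - <<'E'
from h import *
T=pose();np.save('T1.npy',T);im=capture('wrist')
for p in([444,-308,183.5],[444,-288,170],[444,-328,170],[509,-308,192]):print(proj('wrist',p,T))
cv2.imwrite('pics/w1.png',im)
E
```

```text
time_s: 3.35
eef_pos: [416.4, -228.4, 231.1]
ee_rot: [-0.0, 0.001, 1.0, 0.0]
force: [0.2, 0.4, -0.9]
grip_width: 0.995
grip_force: 0.0
time_s: 4.15
eef_pos: [441.2, -306.7, 231.5]
ee_rot: [0.0, 0.001, 1.0, -0.0]
force: [-0.4, -0.5, -0.1]
grip_width: 0.996
grip_force: 0.0
(np.float64(326.798162068011), np.float64(269.8051405208462))
(np.float64(363.05917142313194), np.float64(260.5729037998946))
(np.float64(290.73486632887216), np.float64(260.59078311603173))
(np.float64(326.92287756343296), np.float64(385.88746827430543))
```

View pics/w1.png

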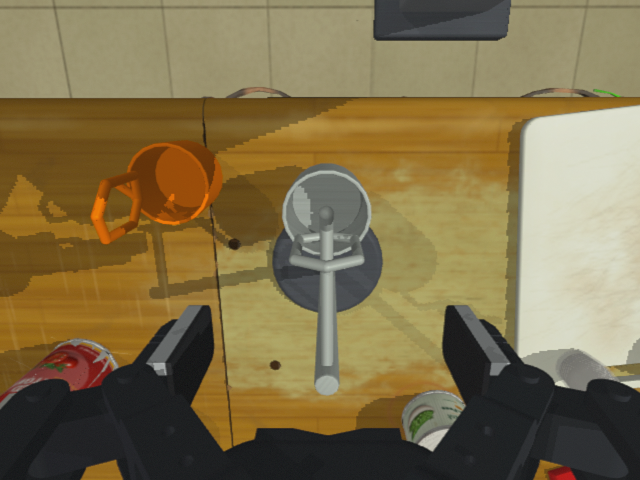

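The wrist view shows the loop at about (291..364, 260), centred on the peg at (327,268), with the post top at (326,385). This agrees with the estimate of x=444, y=-308. I'll descend and grip.

```bash

python3 -m crank '[[[-0.1,0,0,0,0,-0.4,85],[0,0,0.6,0,0,0,85],[0,0,0.6,0,0,0,85],[0,0,0.6,0,0,0,85],[0,0,0.6,0,0,0,85],[0,0,0.5,0,0,0,75],[0,0,0.5,0,0,0,65],[0,0,0,0,0,0,55]]]' 40
python3 -m crank '[[[0,0,0,0,0,0,48],[0,0,0,0,0,0,44],[0,0,0,0,0,0,40],[0,0,0,0,0,0,36],[0,0,0,0,0,0,34],[0,0,0,0,0,0,34],[0,0,0,0,0,0,34],[0,0,0,0,0,0,34]]]' 40
```

```text
time_s: 5.0
eef_pos: [443.2, -306.9, 144.8]
ee_rot: [-0.001, -0.027, 1.0, 0.001]
force: [0.7, 0.5, 0.2]
grip_width: 0.651
grip_force: 0.0
time_s: 5.8
eef_pos: [444.0, -307.6, 146.9]
ee_rot: [0.0, -0.027, 1.0, -0.0]
force: [-0.0, 1.2, 5.6]
grip_width: 0.452
grip_force: 39.9
```

```bash

python3 -m crank '[[[0,0,-0.1,0,0,0,34],[0,0,-0.2,0,0,0,34],[0,0,-0.2,0,0,0,34],[0,0,-0.2,0,0,0,34],[0,0,-0.2,0,0,0,34],[0,0,0,0,0,0,34],[0.2,0,0,0,0,0,34],[0.3,0,0,0,0,0,34]]]' 40
python3 -m crank '[[[0.4,0.02,0,0,0,0,34],[0.4,0.02,0,0,0,0,34],[0.4,0.02,0,0,0,0,34],[0.4,0.02,0,0,0,0,34],[0.4,0.02,0,0,0,0,34],[0.3,0,0,0,0,0,34],[0.1,0,0,0,0,0,34],[0,0,0,0,0,0,34]]]' 40
python3 - <<'E'
from h import *
s=sense();T=pose(s);print(s['force']);w=capture('wrist');d=capture('side')[200:440,240:480]
cv2.imwrite('pics/p2.png',np.hstack([cv2.resize(w,(480,360)),cv2.resize(d,(320,360))]))
E
```

```text
time_s: 6.6
eef_pos: [430.8, -307.9, 168.5]
ee_rot: [-0.0, -0.027, 1.0, 0.0]
force: [0.8, -0.8, -2.8]
grip_width: 0.45
grip_force: 40.3
time_s: 7.4
eef_pos: [371.0, -309.0, 168.9]
ee_rot: [0.0, -0.027, 1.0, -0.0]
force: [-0.4, 0.6, -1.8]
grip_width: 0.454
grip_force: 40.3
[-0.37  0.58 -1.84]
```

View pics/p2.png

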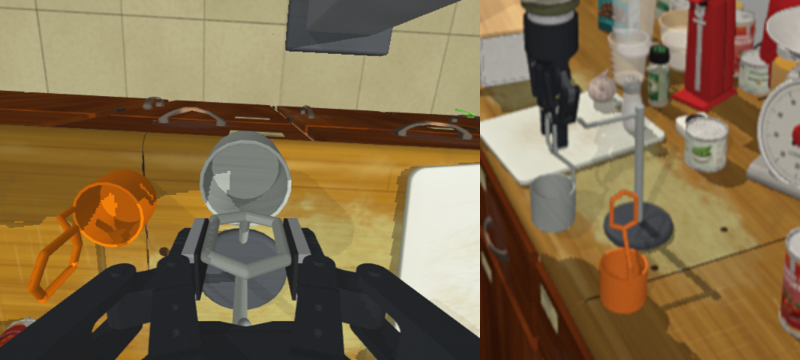

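The wrist and side views show the dipper off the peg, held squarely in the gripper. Next I'll carry it to the board.

```bash

python3 -m crank '[[[0,0.3,0,0,0,0,34],[0,0.6,0,0,0,0,34],[0,0.9,0,0,0,0,34],[0,1,0,0,0,0,34],[-0.2,1,0,0,0,0,34],[-0.3,1,0,0,0,0,34],[-0.4,1,0,0,0,0,34],[-0.4,1,0,0,0,0,34]]]' 40
python3 -m crank '[[[-0.4,1,0,0,0,0,34],[-0.4,1,0,0,0,0,34],[-0.3,1,0,0,0,0,34],[-0.2,0.8,0,0,0,0,34],[-0.1,0.6,0,0,0,0,34],[-0.1,0.4,0,0,0,0,34],[0,0.2,0,0,0,0,34],[0,0,0,0,0,0,34]]]' 40
python3 -m crank '[[[0,0,0.2,0,0,0,34],[0,0,0.3,0,0,0,34],[0,0,0.3,0,0,0,34],[0,0,0.3,0,0,0,34],[0,0,0.2,0,0,0,34],[0,0,0.1,0,0,0,34],[0,0,0,0,0,0,34],[0,0,0,0,0,0,34]]]' 40
python3 - <<'E'
from h import *
s=sense();print(s['force']);d=capture('side')[200:380,210:450];w=capture('wrist')
cv2.imwrite('pics/p3.png',np.hstack([cv2.resize(w,(320,240)),cv2.resize(d,(480,360))[:240]]) if 0 else np.vstack([cv2.resize(d,(720,540),interpolation=cv2.INTER_CUBIC)]))
E
```

```text
time_s: 8.3
eef_pos: [394.4, -135.2, 168.9]
ee_rot: [0.0, -0.027, 1.0, 0.0]
force: [0.3, 0.2, -1.5]
grip_width: 0.452
grip_force: 40.5
time_s: 9.1
eef_pos: [425.0, -10.0, 168.8]
ee_rot: [-0.0, -0.027, 1.0, -0.0]
force: [0.7, -0.1, -2.1]
grip_width: 0.447
grip_force: 40.5
time_s: 9.9
eef_pos: [425.4, -10.5, 134.0]
ee_rot: [0.0, -0.027, 1.0, -0.0]
force: [0.3, 0.3, -1.2]
grip_width: 0.45
grip_force: 40.5
[ 0.35  0.3  -1.17]
```

View pics/p3.png

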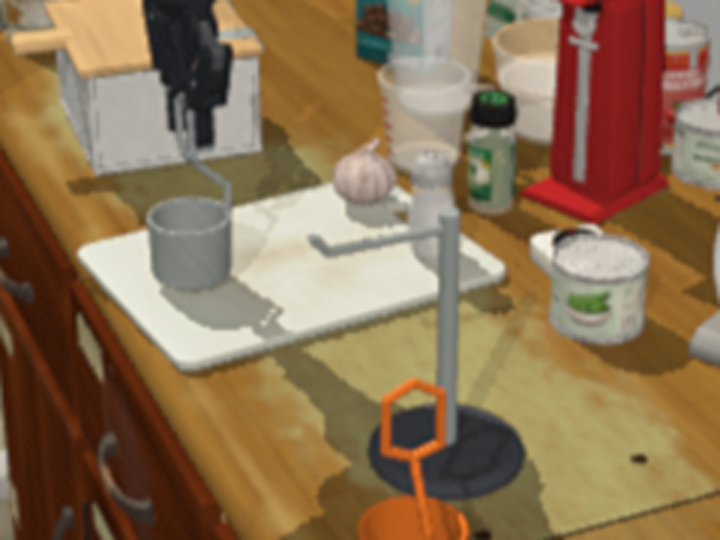

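The side view shows the dipper hanging upright just above the near half of the board (crop 190,245). The garlic and shaker stand well behind it. I'll creep down.

```bash

python3 -m crank '[[[0,0,0.04,0,0,0,34],[0,0,0.04,0,0,0,34],[0,0,0.04,0,0,0,34],[0,0,0.04,0,0,0,34],[0,0,0.04,0,0,0,34],[0,0,0.04,0,0,0,34],[0,0,0,0,0,0,34],[0,0,0,0,0,0,34]]]' 30
```

```text
time_s: 10.8
eef_pos: [425.2, -10.5, 127.8]
ee_rot: [-0.0, -0.027, 1.0, 0.0]
force: [1.2, -0.2, -2.8]
grip_width: 0.452
grip_force: 40.5
```

```bash

python3 -m crank '[[[0,0,0.03,0,0,0,34],[0,0,0.03,0,0,0,34],[0,0,0.03,0,0,0,34],[0,0,0,0,0,0,34],[0,0,0,0,0,0,34],[0,0,0,0,0,0,34],[0,0,0,0,0,0,34],[0,0,0,0,0,0,34]]]' 25
```

```text
time_s: 11.6
eef_pos: [425.8, -10.7, 126.7]
ee_rot: [0.001, -0.027, 1.0, -0.0]
force: [-3.1, 0.2, 11.8]
grip_width: 0.452
grip_force: 41.8
```

```bash

python3 -m crank '[[[0,0,-0.02,0,0,0,34],[0,0,0,0,0,0,38],[0,0,0,0,0,0,40],[0,0,0,0,0,0,42],[0,0,0,0,0,0,46],[0,0,0,0,0,0,52],[0,0,0,0,0,0,60],[0,0,0,0,0,0,66]]]' 20
python3 - <<'E'
from h import *
s=sense();print(s['force']);d=capture('side')[200:380,210:450];w=capture('wrist')
cv2.imwrite('pics/p4.png',np.hstack([cv2.resize(w,(400,300)),cv2.resize(d,(400,300),interpolation=cv2.INTER_CUBIC)]))
E
```

```text
time_s: 12.4
eef_pos: [425.2, -10.5, 126.0]
ee_rot: [-0.0, -0.027, 1.0, 0.0]
force: [0.5, -0.1, -0.3]
grip_width: 0.77
grip_force: 0.0
[ 0.48 -0.07 -0.26]
```

View pics/p4.png

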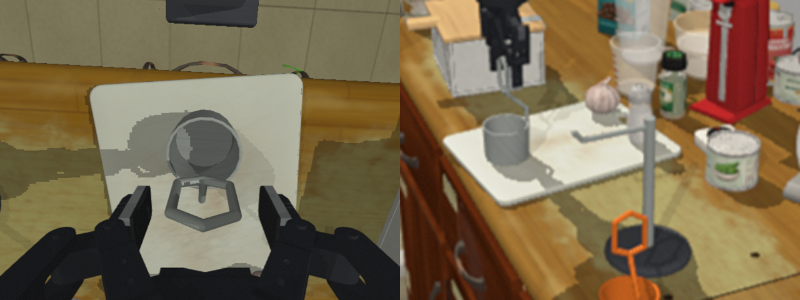

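The wrist and side views show the dipper standing upright on the board with the fingers clear on both sides of its loop. I'll rise and go over to the tab.

```bash

python3 -m crank '[[[0,0,-0.2,0,0,0,66],[0,0,-0.4,0,0,0,66],[0,0,-0.6,0,0,0,66],[0,0,-0.8,0,0,0,66],[0,0,-0.9,0,0,0,66],[0,0,-0.8,0,0,0,66],[0,0,-0.5,0,0,0,66],[0,0,0,0,0,0.95,66]]]' 30
python3 -m crank '[[[0.1,0.5,0,0,0,0,66],[0.2,0.9,0,0,0,0,66],[0.2,1,0,0,0,0,66],[0.2,1,0,0,0,0,66],[0.2,1,0,0,0,0,66],[0.2,1,0,0,0,0,66],[0.2,1,0,0,0,0,66],[0.2,1,0,0,0,0,66]]]'
python3 -m crank '[[[0.2,1,0,0,0,0,66],[0.2,1,0,0,0,0,66],[0.2,1,0,0,0,0,66],[0.2,1,0,0,0,0,66],[0.2,0.8,0,0,0,0,66],[0.2,0.5,0,0,0,0,66],[0.1,0.2,0,0,0,0,66],[0,0,0,0,0,0,66]]]'
python3 - <<'E'
from h import *
T=pose();np.save('T2.npy',T);im=capture('wrist');cv2.imwrite('pics/w5.png',im)
d=capture('side');cv2.imwrite('pics/s5.png',d)
print(proj('wrist',[380,315,115],T),proj('wrist',[357,317,115],T))
E
```

```text
time_s: 13.3
eef_pos: [425.9, -10.7, 233.6]
ee_rot: [0.002, 0.04, 0.999, -0.001]
force: [0.2, -0.8, -0.9]
grip_width: 0.774
grip_force: 0.0
time_s: 14.1
eef_pos: [401.6, 178.6, 231.3]
ee_rot: [-0.0, 0.037, 0.999, 0.0]
force: [1.0, -0.4, 0.7]
grip_width: 0.771
grip_force: 0.0
time_s: 14.9
eef_pos: [380.3, 316.8, 231.1]
ee_rot: [-0.0, 0.038, 0.999, -0.0]
force: [1.1, -0.0, -0.4]
grip_width: 0.772
grip_force: 0.0
(np.float64(326.4545071329015), np.float64(228.02177471931915)) (np.float64(326.77408251235926), np.float64(194.67127358907044))
```

View pics/w5.png

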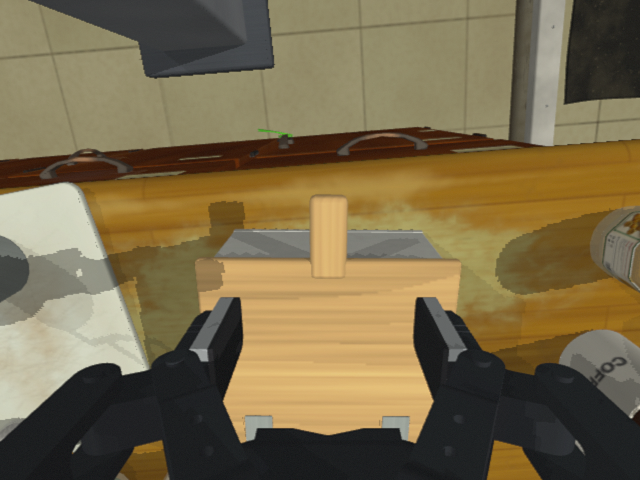

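The wrist view shows the tab from (328,195) to (328,277) and the lid's front edge level at row 260. The gripper is centred and aligned over the tab, so I'll descend and pinch it.

```bash

python3 -m crank '[[[0.2,0,0.4,0,0,0,66],[0,0,0.8,0,0,0,66],[0,0,0.9,0,0,0,66],[0,0,0.9,0,0,0,66],[0,0,0.9,0,0,0,66],[0,0,0.8,0,0,0,66],[0,0,0.6,0,0,0,60],[0,0,0.3,0,0,0,50]]]' 30
python3 -m crank '[[[0,0,0.04,0,0,0,40],[0,0,0,0,0,0,34],[0,0,0,0,0,0,30],[0,0,0,0,0,0,26],[0,0,0,0,0,0,20],[0,0,0,0,0,0,20],[0,0,0,0,0,0,20],[0,0,0,0,0,0,20]]]' 30
```

```text
time_s: 15.8
eef_pos: [375.0, 316.1, 89.4]
ee_rot: [-0.001, 0.04, 0.999, -0.001]
force: [0.0, 0.6, -0.9]
grip_width: 0.586
grip_force: 0.0
time_s: 16.6
eef_pos: [376.2, 317.3, 90.8]
ee_rot: [0.001, 0.039, 0.999, 0.001]
force: [-0.9, 1.8, 6.6]
grip_width: 0.298
grip_force: 31.3
```

```bash
python3 - <<'E'
from h import *
t=np.radians(np.linspace(0,45,17));c,s=np.cos(t),np.sin(t)
X=-(204*(1-c)+6*s)/25;Z=-(204*s-6*(1-c))/25
print(np.c_[np.diff(X),np.diff(Z)],X[-1]*25,Z[-1]*25)
E
```

```text
[[-0.02 -0.4 ]
 [-0.04 -0.4 ]
 [-0.06 -0.4 ]
 [-0.08 -0.39]
 [-0.1  -0.39]
 [-0.12 -0.38]
 [-0.14 -0.38]
 [-0.16 -0.37]
 [-0.17 -0.36]
 [-0.19 -0.35]
 [-0.21 -0.34]
 [-0.22 -0.33]
 [-0.24 -0.32]
 [-0.26 -0.31]
 [-0.27 -0.3 ]
 [-0.28 -0.28]] -63.99285732506358 -142.49242404917499
```

```bash

python3 -m crank '[[[-0.02,0,-0.4,0,0,0,20],[-0.04,0,-0.4,0,0,0,20],[-0.06,0,-0.4,0,0,0,20],[-0.08,0,-0.39,0,0,0,20],[-0.1,0,-0.39,0,0,0,20],[0,0,0,0,0,0,20],[0,0,0,0,0,0,20],[0,0,0,0,0,0,20]]]' 30
python3 - <<'E'
from h import *
s=sense();print(s['force'],s['wrist_torque'],s['eef_pos'])
E
```

```text
time_s: 17.4
eef_pos: [383.5, 316.7, 139.2]
ee_rot: [0.0, 0.04, 0.999, 0.0]
force: [1.8, 5.2, -2.9]
grip_width: 0.296
grip_force: 30.3
[ 1.79  5.22 -2.93] [ 0.8  -0.32 -0.16] [383.48 316.69 139.19]
```

```bash

python3 -m crank '[[[-0.12,0,-0.38,0,0,0,20],[-0.14,0,-0.38,0,0,0,20],[-0.16,0,-0.37,0,0,0,20],[-0.17,0,-0.36,0,0,0,20],[-0.19,0,-0.35,0,0,0,20],[-0.21,0,-0.34,0,0,0,20],[0,0,0,0,0,0,20],[0,0,0,0,0,0,20]]]' 30
python3 -m crank '[[[-0.22,0,-0.33,0,0,0,20],[-0.24,0,-0.32,0,0,0,20],[-0.26,0,-0.31,0,0,0,20],[-0.27,0,-0.3,0,0,0,20],[-0.28,0,-0.28,0,0,0,20],[0,0,0,0,0,0,20],[0,0,0,0,0,0,20],[0,0,0,0,0,0,20]]]' 30
python3 - <<'E'
from h import *
s=sense();print(s['force'],s['wrist_torque'],s['eef_pos'])
T=pose();np.save('T3.npy',T);w=capture('wrist');d=capture('side');t=capture('top')
for n,i in(('w6',w),('s6',d),('t6',t)):cv2.imwrite(f'pics/{n}.png',i)
v=np.hstack([cv2.resize(w,(400,300)),cv2.resize(d[150:390,180:500],(400,300))])
v2=np.hstack([cv2.resize(d[165:275,200:347],(400,300),interpolation=cv2.INTER_CUBIC),cv2.resize(t[195:345,90:290],(400,300),interpolation=cv2.INTER_CUBIC)])
cv2.imwrite('pics/p6.png',np.vstack([v,v2]))
E
```

```text
time_s: 18.2
eef_pos: [407.6, 314.7, 193.3]
ee_rot: [-0.0, 0.039, 0.999, 0.0]
force: [1.2, 6.5, -2.5]
grip_width: 0.298
grip_force: 31.0
time_s: 19.0
eef_pos: [439.7, 312.0, 232.0]
ee_rot: [0.0, 0.039, 0.999, -0.0]
force: [1.8, 5.1, -3.5]
grip_width: 0.298
grip_force: 31.9
[ 1.76  5.1  -3.55] [ 0.7  -0.31 -0.1 ] [439.66 311.96 231.98]
```

View pics/p6.png

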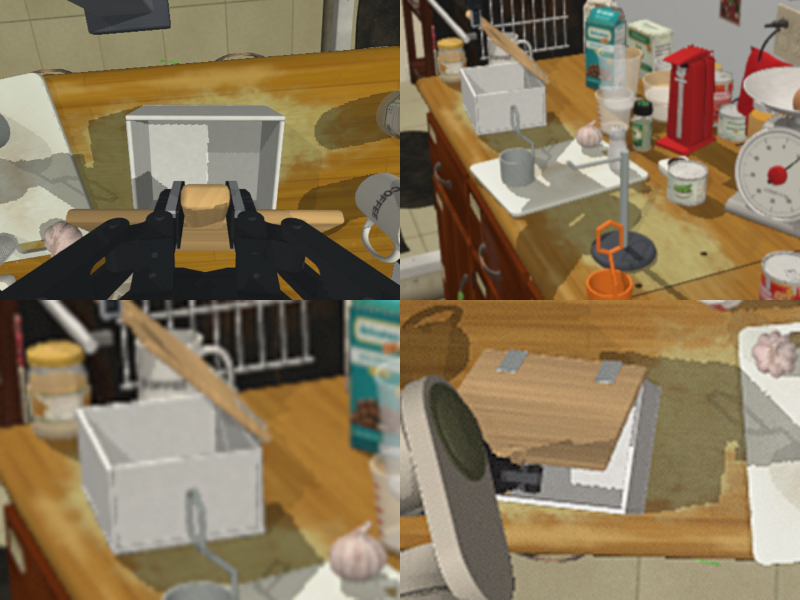

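```bash
python3 - <<'E'
from h import *
a=np.radians(-4.5);bx=np.array([np.cos(a),np.sin(a),0]);by=np.array([-np.sin(a),np.cos(a),0]);h=np.array([579.5,300,102.])
P=lambda th,x,y,z:h+bx*(x*np.cos(th)+z*np.sin(th))+by*y+np.array([0,0,-x*np.sin(th)+z*np.cos(th)])
for d in(0,40,45,50):
  t=np.radians(d);print(d,[np.array(proj(n,P(t,x,-95,z))) for n in('top','side') for x in(-174,-2) for z in (1,11)], np.array(proj('top',P(t,-223,0,13))))
T=np.load('T3.npy')
for d in(40,45,50):
  t=np.radians(d);print(d,'wrist tab end',np.array([proj('wrist',P(t,-223,y,z),T) for y in(-13,13) for z in(-1,13)]).ravel())
  print(P(t,-204,0,6))
s=cv2.imread('pics/s6.png')[155:230,235:310];s0=cv2.imread('pics/w6.png')[270:420,240:420]
cv2.imwrite('pics/z6.png',np.hstack([cv2.resize(s,(400,400),interpolation=cv2.INTER_CUBIC),cv2.resize(s0,(400,400))]))
E
```

```text
0 [array([204.16, 305.34]), array([203.09, 305.35]), array([214.17, 231.12]), array([213.21, 230.45]), array([236.89, 226.06]), array([236.64, 222.63]), array([298.16, 218.07]), array([298.07, 214.72])] [157.86 322.73]
40 [array([193.78, 285.31]), array([193.23, 282.02]), array([214.13, 230.58]), array([213.77, 227.33]), array([249.56, 185.06]), array([251.78, 182.03]), array([298.54, 217.67]), array([300.7 , 214.81])] [138.15 294.51]
45 [array([193.04, 280.04]), array([192.6 , 276.37]), array([214.14, 230.5 ]), array([213.87, 227.01]), array([253.16, 180.62]), array([255.64, 177.78]), array([298.6 , 217.64]), array([300.99, 214.95])] [136.58 287.15]
50 [array([192.48, 274.22]), array([192.15, 270.21]), array([214.14, 230.42]), array([213.97, 226.72]), array([257.13, 176.48]), array([259.85, 173.84]), array([298.67, 217.61]), array([301.26, 215.12])] [135.32 279.05]
40 wrist tab end [289.78 244.98 287.52 281.19 364.25 245.03 366.32 281.25]
[427.55 311.96 237.72]
45 wrist tab end [286.78 297.38 284.53 340.95 367.   297.45 369.05 341.03]
[439.92 310.98 250.49]
50 wrist tab end [283.84 359.64 281.7  410.14 369.67 359.73 371.61 410.25]
[453.36 309.93 262.13]
```

View pics/z6.png

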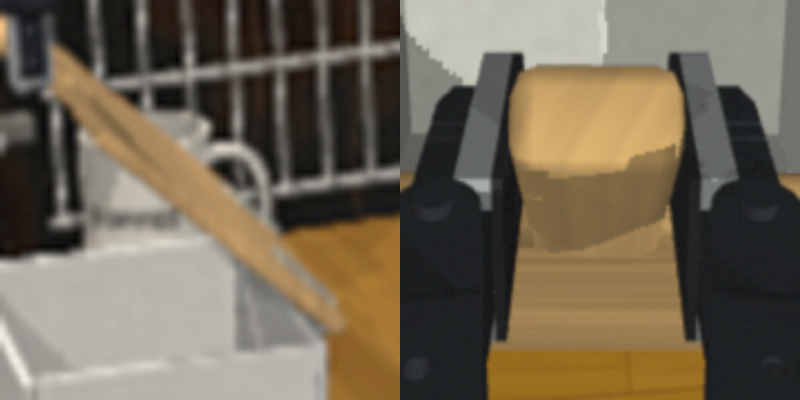

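The wrist view puts the tab's end face at rows 294–332. The model gives 297–341 for 45° and 245–281 for 40°, so the lid is at about 45°. The fingers clear the lid and the dipper still stands on the board. I'll do one still call to confirm it is steady, then hand in.

```bash

python3 -m crank '[[[0,0,0,0,0,0,20],[0,0,0,0,0,0,20],[0,0,0,0,0,0,20],[0,0,0,0,0,0,20],[0,0,0,0,0,0,20],[0,0,0,0,0,0,20],[0,0,0,0,0,0,20],[0,0,0,0,0,0,20]]]' 30
python3 -c "
from rig import *
print(finish_job())"
```

```text
time_s: 19.95
eef_pos: [439.7, 312.0, 232.0]
ee_rot: [0.0, 0.039, 0.999, 0.0]
force: [2.5, 4.8, -3.5]
grip_width: 0.3
grip_force: 31.9
the job is handed in; nothing more can be done
None
```

The dipper stands upright on the near half of the chopping board, released, and the gripper is holding the bin lid steady at about 45°; I handed the job in at about 20 s.

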